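# Push the plug out of a lock cylinder with the follower rod

## Task

Strip the lock cylinder on the stand: take the steel follower rod from its rest and, entering at the flared rear end of the bore, push the brass plug out of the far end so that it drops into the stand's tray. Leave the follower in the bore in the plug's place, its tail about flush with the flared mouth (within about 5 mm), so that the spring pins never drop into the bore, and let go of everything. Leave the padlock, the two other lock cylinders and the magnifier where they are.

Things in the scene. Friction and masses are not known exactly. Their poses are not given: they have to be found in the camera images.
- stand: Fixed stand, place and heading vary. Origin on the worktop below the middle of the brass lock cylinder it holds; x = push direction along the level bore (rear mouth to tray), z up. Base plate x -28 to 118 mm, 64 wide, 10 thick. Cylinder: 28 mm tube, x -30 to 30, bore 14 mm, axis at y 0, z 55; rib on top to z 83. Grey saddle and clamp: x -20 to 20, 60 wide over its screws, up to z 62.
- bore_entry (a point): Centre of the flared rear mouth, on the bore's axis (stand x -36, z 55 mm); axes as the stand's. From here a steel funnel, 27 mm outer diameter, narrows from 20 mm to the 14 mm bore at stand x -30. Nothing stands behind the mouth.
- bore_exit (a point): Centre of the front end of the bore, on its axis (stand x 30, z 55 mm).
- tray_floor (a point): Middle of the floor of the open aluminium catch tray (stand x 73, z 35 mm, so 20 mm below the bore's axis). Inside: stand x 31 to 113, y -26 to 26 mm; wall tops at z 52, open towards the lock cylinder. Lying flat here the plug's middle is at z about 42.
- plug: Polished brass plug to push out: round, 12 mm thick, 54 mm long, 16 mm flange 3 mm thick with a keyway at its front (+x); 30 to 65 g. Origin on its axis, mid of the 54 mm. It starts in the bore, its axis 1 mm below the bore's, flange 1 to 6 mm out of the front end, rear face 13 to 18 mm inside the mouth. Two spring pins press on it: it slides at about 3 to 6 N, with the rod up to 15.
- follower: Plain steel rod, 12 mm thick, 78 mm long, both ends chamfered 2 mm; 45 to 80 g. Origin at its middle, x along it. Starts level in the rest, axis at z 40 mm. Only 12 mm longer than bore plus funnel (66 mm): holding fingers cannot take it all the way, so let go and push its tail with closed fingers. The plug is free when the tail is about 8 mm outside the mouth; flush is the proper end.
- rest: Fixed rest for the rod, place and heading vary; dark plate 70 x 50 x 8 mm, x -25 to 45. Origin on the worktop below the rod's starting middle, x along the rod. Grey V-groove block x -7 to 35 mm, 23 wide, up to z 42; lip at x 40 to 43, up to z 36. The rod's tail overhangs freely from x -7 to -39 mm: grip it there, 10 to 15 mm from its end, and lift straight up.
- pin_0 (a joint): Rear spring pin in the roof of the bore at stand x -10 mm. 0 = riding on the plug; positive = sunk into the bore (m). It stays within about 2 mm of 0 while plug or rod is below it and drops 6 mm into an empty bore.
- pin_1 (a joint): Front spring pin, the same, at stand x 10 mm.
- padlock: Bystander: brass padlock lying flat, 76 x 48 x 15 mm; origin under its middle.
- lock_silver: Bystander: silver lock cylinder on its side, 70 x 31 x 17 mm; origin under its middle.
- lock_brass: Bystander: brass lock cylinder on its side, 70 x 31 x 17 mm; origin under its middle. It lies nearest the robot.
- magnifier: Bystander: black eye loupe, 36 mm across and 36 mm high; origin under its middle.
There are look-alikes about, which are no part of the job. Of the things that look like the stand, the larger one is meant.

How it is judged:
By the outcome, as a careful person would: the job done as asked, in the order asked, and still so for the second after the job is handed in, with the robot touching nothing.
It also fails if it takes over 51 s, if anything falls off the work surface, if the arm or the gripper's body presses on something with over 40 N, if the wrist force passes 120 N, or if a joint passes its speed limit or range.

## Robot

A 6-joint arm with a two-finger parallel gripper is mounted at the origin on a cart in front of the work surface, level with it; the furniture and walls round the work are solid. World frame = base frame: x ahead of the robot, y to its left, z up, the work surface at z = 0. Lengths are in mm, angles in degrees, forces in N, time in s.
With the tool pointing down it reaches from about 350 to 850 mm from the base axis. Payload 8.1 kg.
Tool frame: the origin (TCP) lies midway between the tips of the shut fingers; the grasp point (between the pads) lies 19 mm behind it; z points along the fingers, y is the direction in which the jaws open and shut (so a half turn about z gives the same grasp; the last joint's range is limited). The gripper opens to 85 mm and grips with 20 to 120 N. Pads are 22 mm wide; open, the fingers measure 114 mm over their backs; the gripper's body (76 mm by 85 mm) begins 54 mm behind the grasp point. The pads swing forward as they close: fully open they stand 13 mm farther back than shut.
Start: joints at [71.081, 7.471, 85.268, -0, 87.261, -4.893], TCP at [145.395, 582.122, 231.292] pointing down, gripper open.
Joint ranges: [-169.43, 169.43], [-51.17, 129.36], [1.28, 143.12], [-76.62, 256.62], [0, 156.53], [-152.29, 152.29]. Speed limits (degrees/s): [136.94, 136.94, 159.86, 180, 180, 180].

## Interface

Orientations are given as [roll, pitch, yaw] about the fixed x, y, z axes, in that order (R = Rz(yaw) Ry(pitch) Rx(roll)).
In Python, from bench import telemetry, snapshot, camera_params, job gives the robot as it stands. The module is installed in compiled form; this text tells all that it offers.
- The arm moves only by the shell command python3 -m jog 'ROWS' [FORCE]. ROWS is JSON, a list that holds one entry, the list of rows, each a list of 7 numbers: the shift along the tool's x, y, z in units of 50 mm (1.0 is 50 mm), then the turn, a rotation vector about the tool's x, y, z in units of 2 pi rad (1.0 is 2 pi rad), then the opening, from 0 (shut) to 1 (fully open). In form: [[[dx, dy, dz, rx, ry, rz, claw], ...]]. A call has 1 to 12 rows; each row shifts and turns the commanded pose from where the row before left it, along the tool's axes as they then stand; what a row does not reach is not made up. A row lasts 1/8 s, in which the tool goes at most 62.5 mm and 10.7 degrees, less where a joint would pass 70% of its speed; a pose out of reach is approached as far as the arm can. A call with a number of a shift or a turn outside -1 to 1 is refused whole. A call with a gripper value outside its range is refused whole. The fingers move at their own pace and stop on an object; FORCE is the grip in N (left out, the last holds). Time passes only in rows, so rows that do not move let the fingers close. It gives the time, the measured TCP pose, the force and the opening at its end, in the units of the state.
- telemetry.sense(): the state, without advancing time (a new reading comes with each control period).
- snapshot(name): name is "scene" or "top"; returns (picture, depth): 420x560x3 uint8, red, green, blue; 420x560 float32, mm along the optical axis (not along the pixel's ray), 0 where there is no reading.
- camera_params(name): a dict with "K" (3x3 intrinsics, pixels), "extrinsics" (4x4, takes a point from camera to world coordinates). Camera axes: x right, y down, z forward; pixel columns grow to the right and rows downward; lengths in mm; the calibration is good to about 2 mm. A picture is of the moment at which its call begins. camera_params takes no time and is no camera call.
- job.hand_in(): hands the job in, once; it reports no verdict.
The state is a dict: "time": time; "joint_pos": joint angles; "qd": joint speeds; "joint_efforts": joint torques, N m; "tool_pos": TCP position; "tcp_rot": TCP orientation; "ft_force": force on the tool from outside, world axes, zero at the start; "wrist_torque": the same for the moment, N m; "finger_gap": finger opening in mm.
Only numpy, scipy, OpenCV 4.12 (cv2) and the standard library are available. Lean on these libraries where they do the work, as an engineer would, in place of code of your own. Each camera call takes 0.05 s, during which the arm holds its last target. There are 200 camera calls.

## Working session

There is one attempt and no reset: what is moved stays moved. The work goes in short steps, Python scripts to look and compute and a shell command to move; the robot and the scene stay as the last step left them, time stands still between calls to the robot, and variables do not carry over. Pictures are saved under pics/ and viewed, about 8 in all and at most 12, crops included, and the job is handed in when it is done.

```bash
mkdir -p pics; python3 - <<'E'
from bench import telemetry, snapshot, camera_params
import numpy as np, cv2
for n in("scene","top"):
    p,d=snapshot(n); np.savez(f"{n}0.npz",p=p,d=d); c=camera_params(n); print(n,c["K"],np.round(c["extrinsics"],3))
    cv2.imwrite(f"pics/{n}0.png",cv2.resize(p[:,:,::-1],(784,588)))
s=telemetry.sense();print(s)
E
```

```text
scene [[384.4717879    0.         276.00249255]
 [  0.         384.4717879  209.13675988]
 [  0.           0.           1.        ]] [[ 8.35000e-01 -2.49000e-01  4.91000e-01  5.01740e+01]
 [-5.51000e-01 -3.73000e-01  7.47000e-01 -7.82540e+02]
 [-2.00000e-03 -8.94000e-01 -4.48000e-01  5.18237e+02]
 [ 0.00000e+00  0.00000e+00  0.00000e+00  1.00000e+00]]
top [[396.03635784   0.         282.52146569]
 [  0.         396.03635784 211.82532264]
 [  0.           0.           1.        ]] [[-1.600000e-02 -9.900000e-01  1.400000e-01  4.118470e+02]
 [-1.000000e+00  1.600000e-02 -4.000000e-03 -6.723800e+01]
 [ 2.000000e-03 -1.400000e-01 -9.900000e-01  1.051494e+03]
 [ 0.000000e+00  0.000000e+00  0.000000e+00  1.000000e+00]]
{'time': 0.1, 'joint_pos': array([ 7.10816043e+01,  7.51069066e+00,  8.53234073e+01,  4.02491821e-05,
        8.72612194e+01, -4.89231725e+00]), 'qd': array([ 0.12363676, -0.02312006, -0.16398862,  0.00256592, -0.00136498,
        0.09452885]), 'joint_efforts': array([ 4.18746267e-04, -5.70943701e+01, -5.01949096e+01, -1.22959409e-04,
        7.73942156e-03, -6.41141651e-05]), 'tool_pos': array([145.22799434, 581.64996458, 230.34674602]), 'tcp_rot': array([-1.79905033e+02, -8.16903001e-03,  1.65973913e+02]), 'ft_force': array([-0.30189967,  0.31864807, -0.15980657]), 'wrist_torque': array([-0.04656456, -0.01153029, -0.01389384]), 'finger_gap': 85.19987876108239}
```

View pics/top0.png

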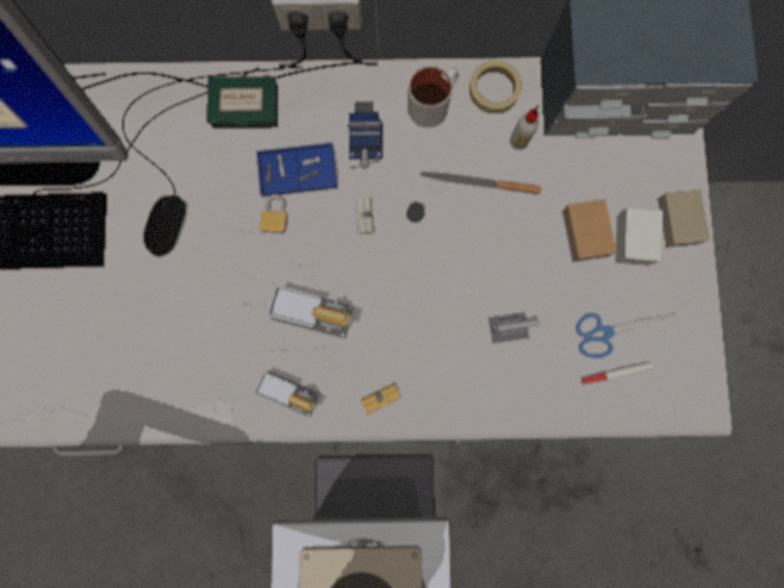

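View pics/scene0.png

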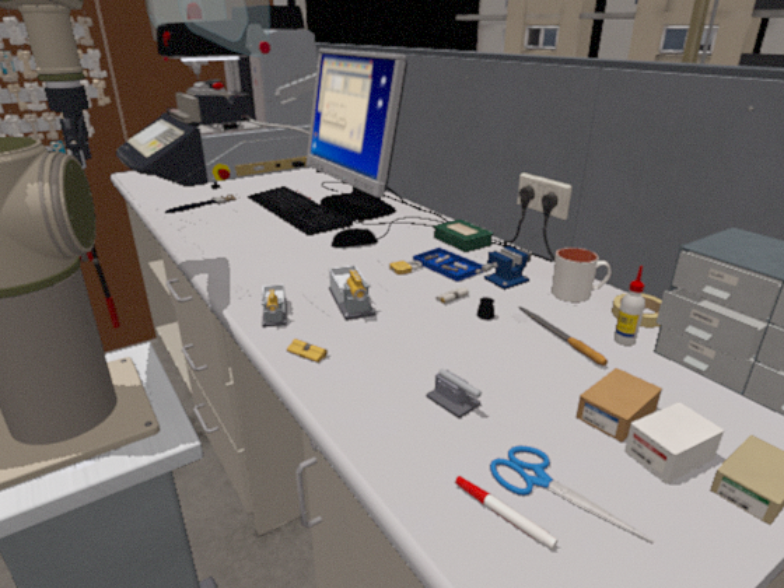

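```bash
cat > h.py <<'E'
import numpy as np, cv2
from bench import telemetry, snapshot, camera_params
def cloud(n,d):
    c=camera_params(n);K=c["K"];T=np.array(c["extrinsics"])
    v,u=np.mgrid[:d.shape[0],:d.shape[1]]
    P=np.stack([(u-K[0][2])/K[0][0]*d,(v-K[1][2])/K[1][1]*d,d],-1)
    return P@T[:3,:3].T+T[:3,3]
def proj(n,X):
    c=camera_params(n);T=np.linalg.inv(c["extrinsics"]);X=np.atleast_2d(X)@T[:3,:3].T+T[:3,3]
    q=X@np.array(c["K"]).T; return q[:,:2]/q[:,2:]
def crop(p,u0,v0,w,h,s): return cv2.resize(p[v0:v0+h,u0:u0+w,::-1],(w*s,h*s),interpolation=cv2.INTER_CUBIC)
E
python3 - <<'E'
from h import *
a=np.load("top0.npz");b=np.load("scene0.npz")
im=np.vstack([np.hstack([crop(a['p'],185,195,78,58,5),crop(a['p'],340,215,56,58,5)[:, :]]),
 np.hstack([crop(b['p'],225,180,78,58,5),crop(b['p'],298,252,56,58,5)])])
print(im.shape);cv2.imwrite("pics/crop0.png",im)
for n,z in(("top",a),("scene",b)):
    P=cloud(n,z['d']).reshape(-1,3);ok=(z['d'].ravel()>0);P=P[ok]
    for nm,(x0,x1,y0,y1) in dict(stand=(430,620,-20,180),rest=(430,580,-350,-200)).items():
        m=(P[:,0]>x0)&(P[:,0]<x1)&(P[:,1]>y0)&(P[:,1]<y1)
        Q=P[m];print(n,nm,len(Q),"table z",np.median(Q[:,2]))
        zs=[(64,95),(45,64),(25,45),(6,25)] if nm=="stand" else [(38,60),(25,38),(5,15)]
        for lo,hi in zs:
            R=Q[(Q[:,2]>lo)&(Q[:,2]<hi)]
            if len(R)<4: print(lo,hi,len(R));continue
            c=R.mean(0);u,s,vt=np.linalg.svd((R-c)[:,:2],full_matrices=False)
            t=(R-c)[:,:2]@vt.T
            print(lo,hi,len(R),c.round(1),"ang",np.degrees(np.arctan2(vt[0,1],vt[0,0])).round(1),t.min(0).round(),t.max(0).round())
E
```

```text
(580, 670, 3)
top stand 5299 table z 1.1499966907429098
64 95 214 [518.8  41.2  74.9] ang 74.4 [-32. -18.] [34. 22.]
45 64 307 [530.2  78.2  56.4] ang -106.1 [-82. -30.] [71. 29.]
25 45 677 [539.7 112.8  35.7] ang -108.4 [-44. -31.] [105.  31.]
6 25 233 [513.6  63.7  11.1] ang -83.4 [-117.  -58.] [57. 44.]
top rest 3153 table z 0.7665306117246473
38 60 218 [ 498.7 -287.5   43.5] ang -81.7 [-37. -12.] [45. 13.]
25 38 22 [ 495.2 -265.1   34.5] ang 90.8 [-35.  -8.] [15. 12.]
5 15 309 [ 497.1 -279.4    8.4] ang -106.0 [-90. -58.] [58. 58.]
scene stand 2392 table z -0.7655757159765244
64 95 106 [517.4  34.8  74.1] ang -101.4 [-37.  -8.] [28. 10.]
45 64 238 [524.5  61.3  53.4] ang -107.5 [-102.  -29.] [58. 30.]
25 45 259 [525.1  89.2  35.2] ang 75.4 [-81. -20.] [74. 36.]
6 25 257 [512.4  51.3  13.3] ang -87.1 [-108.  -27.] [44. 39.]
scene rest 2977 table z -0.6921464372893524
38 60 212 [ 497.9 -294.9   42.3] ang -81.5 [-37. -15.] [39. 10.]
25 38 107 [ 492.8 -284.5   30.6] ang -80.2 [-32.  -9.] [50.  5.]
5 15 338 [ 493.  -294.2    7.8] ang -60.2 [-45. -31.] [35. 25.]
```

View pics/crop0.png

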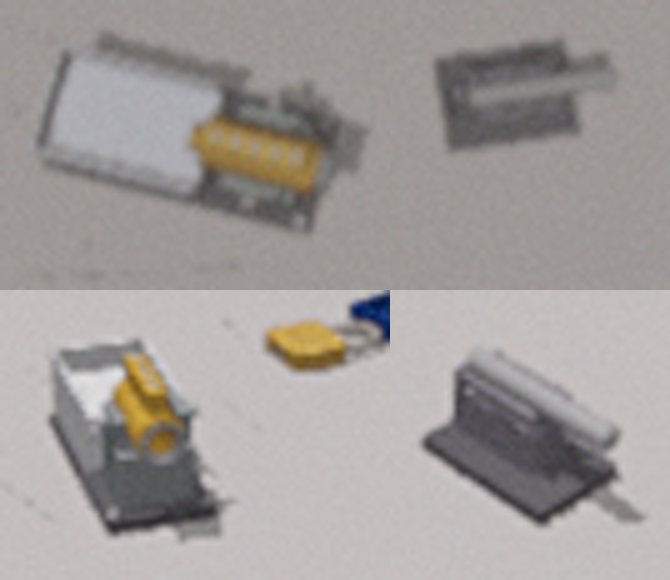

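```bash
cat > fit.py <<'E'
from h import *
from scipy.optimize import least_squares
def box(P,lo,hi):
    lo,hi=np.array(lo),np.array(hi);q=abs(P-(lo+hi)/2)-(hi-lo)/2
    return np.linalg.norm(np.maximum(q,0),axis=1)+np.minimum(q.max(1),0)
def cyl(P,x0,x1,z,r):
    q=np.stack([abs(P[:,0]-(x0+x1)/2)-(x1-x0)/2,np.hypot(P[:,1],P[:,2]-z)-r],1)
    return np.linalg.norm(np.maximum(q,0),axis=1)+np.minimum(q.max(1),0)
def stand(P): return np.min([box(P,(-28,-32,0),(118,32,10)),cyl(P,-30,30,55,14),cyl(P,-36,-30,55,13.5),box(P,(-30,-4,60),(30,4,83)),
   box(P,(-20,-30,10),(20,30,62)),box(P,(31,-28,10),(115,28,35)),box(P,(31,-29,30),(115,-26,52)),box(P,(31,26,30),(115,29,52)),box(P,(113,-29,30),(116,29,52))],0)
def rest(P): return np.min([box(P,(-25,-25,0),(45,25,8)),box(P,(-7,-11.5,8),(35,11.5,42)),box(P,(40,-8,8),(43,8,36)),cyl(P,-39,39,40,6)],0)
def fit(clouds,f,x0,R):
    Q=[c[(np.hypot(c[:,0]-x0[0],c[:,1]-x0[1])<R)&(c[:,2]>7)] for c in clouds];Q=np.vstack(Q)
    def r(p):
        c,s=np.cos(p[2]),np.sin(p[2]);d=Q-[p[0],p[1],p[3]]
        return f(np.stack([c*d[:,0]+s*d[:,1],-s*d[:,0]+c*d[:,1],d[:,2]],1))
    o=least_squares(r,[x0[0],x0[1],np.radians(x0[2]),0],loss='soft_l1',f_scale=2,x_scale=[1,1,.02,1])
    return np.r_[o.x[:2],np.degrees(o.x[2]),o.x[3],np.median(abs(r(o.x)))].round(2)
if __name__=="__main__":
    a=np.load("top0.npz");b=np.load("scene0.npz")
    C=[cloud(n,z['d'])[z['d']>0] for n,z in(("top",a),("scene",b))]
    for f,x0,R in((stand,(522,45,74),140),(rest,(497,-288,98),70)):
        for c in([C[0]],[C[1]],C): print(f.__name__,fit(c,f,x0,R))
    def tri(ut,us):
        A=[]
        for n,u in(("top",ut),("scene",us)):
            k=camera_params(n);M=np.array(k["K"])@np.linalg.inv(k["extrinsics"])[:3]
            A+=[u[0]*M[2]-M[0],u[1]*M[2]-M[1]]
        A=np.array(A);X=np.linalg.lstsq(A[:,:3],-A[:,3],rcond=None)[0];return X.round(1)
    print("tail",tri((385,230.4),(342.4,281.4)),"front",tri((356.4,233.6),(316,266)))
    # mouth on scene ray at z=55
    k=camera_params("scene");T=np.array(k["extrinsics"]);d=T[:3,:3]@np.linalg.inv(k["K"])@[257,210,1];o=T[:3,3];print("mouth",(o+d*(55-o[2])/d[2]).round(1))
E
python3 fit.py
```

```text
stand [5.2103e+02 4.5090e+01 7.4710e+01 3.6000e-01 9.9000e-01]
stand [522.74  43.98  74.93  -1.28   0.92]
stand [5.2165e+02 4.4530e+01 7.4800e+01 4.0000e-02 1.1000e+00]
rest [ 499.66 -293.34   97.25    0.8     0.85]
rest [ 5.0209e+02 -2.9394e+02  9.6990e+01 -4.5000e-01  6.1000e-01]
rest [ 5.0170e+02 -2.9371e+02  9.7000e+01  2.4000e-01  9.2000e-01]
tail [ 503.1 -333.1   42.3] front [ 495.7 -259.6   39.8]
mouth [512.7  13.3  55. ]
```

```bash
python3 -m jog '[[[0,0,0,0,0,0.0274,1],[0,0,0,0,0,0.0274,1],[0,0,0,0,0,0.0274,1],[0,0,0,0,0,0.0274,1],[0,0,0,0,0,0.0274,1],[0,0,0,0,0,0.0274,1],[0,0,0,0,0,0.0274,1],[-0.9,0.7,0,0,0,0,1],[-0.9,0.7,0,0,0,0,1],[-0.9,0.7,0,0,0,0,1],[-0.9,0.7,0,0,0,0,1],[-0.9,0.7,0,0,0,0,1]]]' 80
python3 -m jog '[[[-0.9,0.7,0,0,0,0,0.6],[-0.9,0.73,0,0,0,0,0.6],[-0.98,0,0,0,0,0,0.6],[-0.98,0,0,0,0,0,0.6],[-0.98,0,0,0,0,0,0.6],[-0.98,0,0,0,0,0,0.6],[-0.98,0,0,0,0,0,0.6],[-0.98,0,0,0,0,0,0.6],[-0.98,0,0,0,0,0,0.6],[-0.98,0,0,0,0,0,0.6],[-0.98,0,0,0,0,0,0.6],[-0.98,0,0,0,0,0,0.6]]]'
```

```text
time: 1.6
tool_pos: [347.1, 378.3, 231.0]
tcp_rot: [-180.0, 0.0, 96.9]
ft_force: [1.4, 0.0, 0.7]
finger_gap: 85.6
time: 3.1
tool_pos: [486.9, -188.8, 230.9]
tcp_rot: [-180.0, -0.0, 96.9]
ft_force: [1.1, 0.1, 0.5]
finger_gap: 51.0
```

```bash
python3 -m jog '[[[-0.9,0,0.6,0,0,0,0.6],[-0.9,0,0.8,0,0,0,0.6],[-0.88,0,0.8,0,0,0,0.6],[0,0,0.8,0,0,0,0.6],[0,0,0,0,0,0,0.6],[0,0,0,0,0,0,0.6]]]'
python3 - <<'E'
from h import *
s=telemetry.sense();print(s['tool_pos'],s['tcp_rot'])
a,d=snapshot("top");b,d2=snapshot("scene")
np.savez("t1.npz",p=a,d=d,p2=b,d2=d2)
im=np.hstack([crop(a,335,200,70,60,6),crop(b,290,220,62,100,6)[:600][120:480]])
cv2.imwrite("pics/c1.png",im);print(im.shape)
E
```

```text
time: 3.85
tool_pos: [503.9, -320.2, 82.6]
tcp_rot: [180.0, 0.0, 97.0]
ft_force: [0.4, -0.2, 0.2]
finger_gap: 51.4
[ 503.87276361 -320.22335968   82.62706814] [1.79960142e+02 3.30434538e-02 9.69536539e+01]
(360, 792, 3)
```

View pics/c1.png

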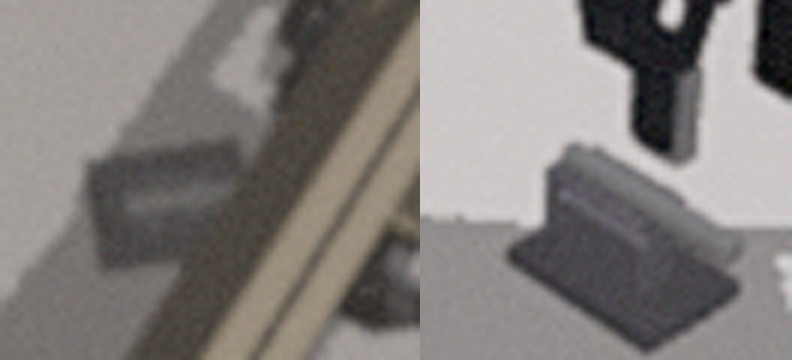

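```bash
python3 -m jog '[[[0,0,0.5,0,0,0,0.6],[0,0,0.5,0,0,0,0.6],[0,0,0.23,0,0,0,0.6],[0,0,0,0,0,0,0.5],[0,0,0,0,0,0,0.3],[0,0,0,0,0,0,0.2],[0,0,0,0,0,0,0],[0,0,0,0,0,0,0],[0,0,0,0,0,0,0],[0,0,0,0,0,0,0],[0,0,0,0,0,0,0]]]' 80
```

```text
time: 5.32
tool_pos: [503.7, -320.8, 20.6]
tcp_rot: [180.0, 0.1, 96.9]
ft_force: [-2.2, -0.3, 5.9]
finger_gap: 9.4
```

```bash
python3 -m jog '[[[0,0,0,0,0,0,0],[0,0,-0.2,0,0,0,0],[0,0,-0.4,0,0,0,0],[0,0,-0.8,0,0,0,0],[0,0,-0.6,0,0,0,0],[0,0,0,0,0,0,0],[0,0,0,0,0,0,0]]]'
python3 - <<'E'
from h import *
b,d2=snapshot("scene");np.savez("t2.npz",p2=b,d2=d2)
cv2.imwrite("pics/c2.png",crop(b,290,200,75,90,6))
E
```

```text
time: 6.2
tool_pos: [503.2, -320.2, 119.9]
tcp_rot: [180.0, 0.0, 96.9]
ft_force: [0.5, 0.1, -0.8]
finger_gap: 9.3
```

View pics/c2.png

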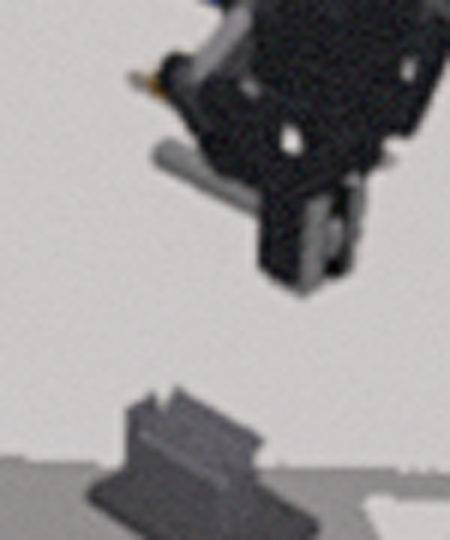

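```bash
cat > rod.py <<'E'
from fit import *
from scipy.spatial.transform import Rotation as Ro
def rod(shots):
    s=telemetry.sense();R=Ro.from_euler('xyz',s['tcp_rot'],degrees=True).as_matrix();t=s['tool_pos']
    for n,d in shots:
        Q=(cloud(n,d)[d>0]-t)@R
        Q=Q[(Q[:,0]>17)&(Q[:,0]<85)&(abs(Q[:,1])<14)&(abs(Q[:,2]+19)<16)]
        if len(Q)<15: print(n,len(Q));continue
        def r(p): # y,z at x=0, slopes, front end
            L=Q[:,0];dy=Q[:,1]-p[0]-p[2]*L;dz=Q[:,2]-p[1]-p[3]*L
            q=np.stack([L-p[4],np.hypot(dy,dz)-6],1)
            return np.linalg.norm(np.maximum(q,0),axis=1)+np.minimum(q.max(1),0)
        o=least_squares(r,[0,-19,0,0,66],loss='soft_l1',f_scale=1.5);print(n,len(Q),"y0,z0,sy,sz,front",o.x.round(3),"max",np.percentile(Q[:,0],97))
if __name__=="__main__":
    rod([("scene",np.load("t2.npz")["d2"])])
E
python3 rod.py
```

```text
scene 93 y0,z0,sy,sz,front [ 1.6020e+00 -1.8784e+01 -7.0000e-03 -5.0000e-03  6.5146e+01] max 61.98335657681106
```

```bash
python3 -m jog '[[[0,0,0,0,0,0.0205,0],[0,0,0,0,0,0.0205,0],[0,0,0,0,0,0.0204,0],[0.9,-0.31,0,0,0,0,0],[0.9,-0.31,0,0,0,0,0],[0.9,-0.31,0,0,0,0,0],[0.9,-0.32,0,0,0,0,0],[0.9,-0.32,0.5,0,0,0,0],[0,0,0.6,0,0,0,0],[0,0,0.58,0,0,0,0],[0,0,0,0,0,0,0],[0,0,0,0,0,0,0]]]'
python3 - <<'E'
from rod import *
a,d=snapshot("top");b,d2=snapshot("scene");np.savez("t3.npz",p=a,d=d,p2=b,d2=d2)
rod([("top",d),("scene",d2)])
for n,dd in(("top",d),("scene",d2)):
    C=cloud(n,dd)[dd>0];print(fit([C],stand,(521,44.7,74.8),140))
cv2.imwrite("pics/c3.png",np.hstack([crop(a,195,200,90,70,5)[:,:390],crop(b,230,175,80,70,5)]))
print(telemetry.sense()['tool_pos'],telemetry.sense()['tcp_rot'])
E
```

```text
time: 7.75
tool_pos: [486.5, -82.7, 36.1]
tcp_rot: [-180.0, -0.0, 74.8]
ft_force: [0.8, -0.3, -0.3]
finger_gap: 9.6
top 0
scene 1
[485.79 -48.91 111.29 377.33  16.86]
[495.18 -11.83  66.3   22.16  33.5 ]
[487.48853663 -83.04969103  37.1222722 ] [1.79885591e+02 4.08997125e-05 7.48033950e+01]
```

View pics/c3.png

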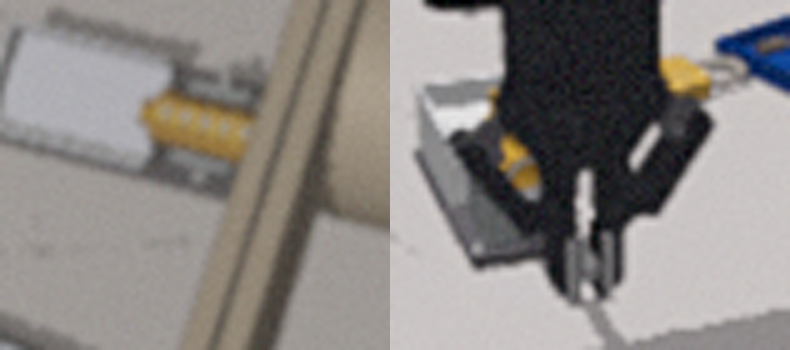

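```bash
python3 -m jog '[[[0.3,0,0,0,0,0,0],[0.3,0,0,0,0,0,0],[0,0,0,0,0,0,0]]]'; python3 -m jog '[[[0.1,0,0,0,0,0,0],[0,0,0,0,0,0,0]]]';python3 -m jog '[[[0.1,0,0,0,0,0,0],[0,0,0,0,0,0,0]]]'
```

```text
time: 8.22
tool_pos: [494.8, -52.2, 36.1]
tcp_rot: [180.0, -0.0, 74.9]
ft_force: [0.2, -0.1, -1.4]
finger_gap: 9.3
time: 8.48
tool_pos: [495.6, -48.6, 35.7]
tcp_rot: [-180.0, 0.0, 74.8]
ft_force: [-0.5, 0.0, -0.6]
finger_gap: 9.3
time: 8.72
tool_pos: [497.0, -43.8, 35.8]
tcp_rot: [-180.0, -0.0, 74.8]
ft_force: [0.7, -0.4, -0.7]
finger_gap: 9.5
```

```bash
python3 -m jog '[[[0.1,0,0,0,0,0,0],[0,0,0,0,0,0,0]]]'; python3 -m jog '[[[0.1,0,0,0,0,0,0],[0,0,0,0,0,0,0]]]';python3 -m jog '[[[0.1,0,0,0,0,0,0],[0,0,0,0,0,0,0]]]'
```

```text
time: 8.98
tool_pos: [498.3, -38.9, 35.8]
tcp_rot: [-180.0, -0.0, 74.8]
ft_force: [-0.8, -0.1, 0.2]
finger_gap: 9.4
time: 9.22
tool_pos: [499.5, -34.7, 35.8]
tcp_rot: [-180.0, 0.0, 74.8]
ft_force: [-1.4, -4.7, 0.3]
finger_gap: 9.5
time: 9.48
tool_pos: [500.8, -29.8, 35.7]
tcp_rot: [-180.0, 0.0, 74.8]
ft_force: [-0.7, -3.6, 0.4]
finger_gap: 9.2
```

```bash
python3 -m jog '[[[0.1,0,0,0,0,0,0],[0.1,0,0,0,0,0,0],[0,0,0,0,0,0,0]]]'; python3 -m jog '[[[0.1,0,0,0,0,0,0],[0.1,0,0,0,0,0,0],[0,0,0,0,0,0,0]]]';python3 -m jog '[[[0.08,0,0,0,0,0,0],[0,0,0,0,0,0,0]]]'
```

```text
time: 9.85
tool_pos: [503.2, -20.1, 35.5]
tcp_rot: [-180.0, 0.0, 74.8]
ft_force: [-1.0, -3.9, -2.3]
finger_gap: 9.4
time: 10.22
tool_pos: [505.8, -10.1, 35.5]
tcp_rot: [-180.0, 0.0, 74.8]
ft_force: [-0.1, -3.3, -2.0]
finger_gap: 9.5
time: 10.48
tool_pos: [507.0, -6.3, 35.6]
tcp_rot: [-180.0, -0.0, 74.8]
ft_force: [0.2, -2.7, -2.9]
finger_gap: 9.3
```

```bash
python3 -m jog '[[[0.06,0,0,0,0,0,0],[0,0,0,0,0,0,0],[0,0,0,0,0,0,0.2],[0,0,0,0,0,0,0.4],[0,0,0,0,0,0,0.4],[0,0,0,0,0,0,0.4]]]'; python3 -m jog '[[[-0.4,0,0,0,0,0,0.4],[-0.5,0,0,0,0,0,0.4],[-0.5,0,-0.16,0,0,0,0],[0,0,0,0,0,0,0],[0,0,0,0,0,0,0],[0,0,0,0,0,0,0],[0,0,0,0,0,0,0]]]'
python3 - <<'E'
from rod import *
s=telemetry.sense();print(s['tool_pos'])
a,d=snapshot("top");b,d2=snapshot("scene");np.savez("t4.npz",p=a,d=d,p2=b,d2=d2)
cv2.imwrite("pics/c4.png",np.hstack([crop(a,180,200,78,80,5),crop(b,220,165,80,80,5)]))
E
```

```text
time: 11.22
tool_pos: [508.1, -3.4, 36.0]
tcp_rot: [180.0, -0.0, 74.8]
ft_force: [-0.5, -0.7, 0.3]
finger_gap: 33.9
time: 12.1
tool_pos: [489.6, -70.4, 43.6]
tcp_rot: [-180.0, -0.0, 74.9]
ft_force: [-0.2, 1.2, -0.1]
finger_gap: -0.3
[489.58822707 -70.38641744  43.56544459]
```

View pics/c4.png

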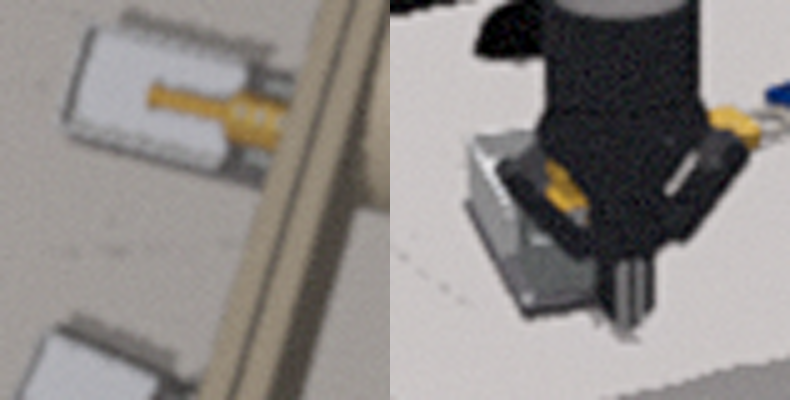

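```bash
python3 -m jog '[[[0.4,0,0,0,0,0,0],[0.36,0,0,0,0,0,0],[0,0,0,0,0,0,0]]]'; for i in 1 2 3 4; do python3 -m jog '[[[0.06,0,0,0,0,0,0],[0,0,0,0,0,0,0]]]' | sed -n '2p;4p'; done
```

```text
time: 12.58
tool_pos: [499.8, -33.1, 43.8]
tcp_rot: [-180.0, -0.0, 74.9]
ft_force: [-0.0, -0.3, -0.2]
finger_gap: -0.0
tool_pos: [500.3, -31.5, 43.8]
ft_force: [-0.3, 0.3, 0.2]
tool_pos: [501.2, -28.6, 43.8]
ft_force: [-0.6, -0.7, 0.5]
tool_pos: [501.9, -25.5, 43.8]
ft_force: [0.1, -0.9, -0.0]
tool_pos: [502.6, -23.2, 43.8]
ft_force: [-1.8, -4.5, 1.4]
```

```bash
for i in 1 2 3 4; do python3 -m jog '[[[0.05,0,0,0,0,0,0],[0.05,0,0,0,0,0,0],[0,0,0,0,0,0,0]]]' | sed -n '2p;4p'; done
python3 - <<'E'
from rod import *
a,d=snapshot("top");b,d2=snapshot("scene");np.savez("t5.npz",p=a,d=d,p2=b,d2=d2)
cv2.imwrite("pics/c5.png",np.hstack([crop(a,180,200,78,80,5),crop(b,220,165,80,80,5)]))
E
```

```text
tool_pos: [503.8, -18.5, 43.7]
ft_force: [-1.9, -5.6, 1.9]
tool_pos: [505.1, -13.6, 43.7]
ft_force: [-1.3, -3.7, -0.0]
tool_pos: [506.4, -8.9, 43.7]
ft_force: [-2.2, -5.9, 1.0]
tool_pos: [507.7, -4.0, 43.7]
ft_force: [-2.3, -4.5, 0.8]
```

View pics/c5.png

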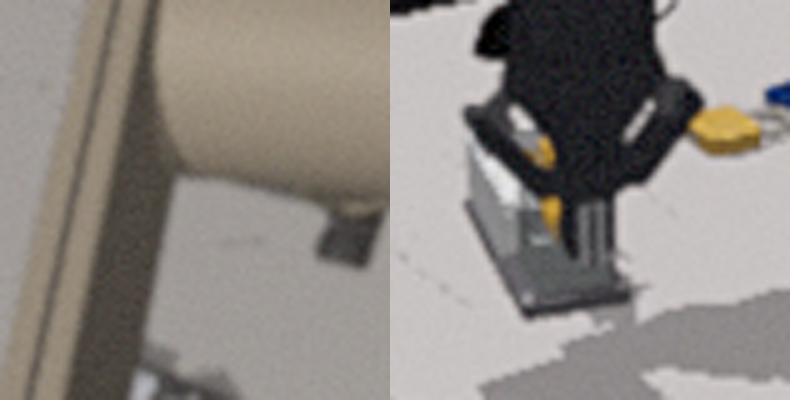

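```bash
for i in 1 2 3; do python3 -m jog '[[[0.03,0,0,0,0,0,0],[0,0,0,0,0,0,0]]]' | sed -n '2p;4p'; done
```

```text
tool_pos: [508.1, -2.8, 43.7]
ft_force: [-2.1, -5.9, 1.2]
tool_pos: [508.3, -1.3, 43.7]
ft_force: [-2.3, -6.1, 2.4]
tool_pos: [508.8, 0.1, 43.7]
ft_force: [-1.8, -6.4, 1.0]
```

```bash
python3 -m jog '[[[0.02,0,0,0,0,0,0],[0,0,0,0,0,0,0]]]' | sed -n '2p;4p';  python3 -m jog '[[[0.02,0,0,0,0,0,0],[0,0,0,0,0,0,0]]]' | sed -n '2p;4p'
```

```text
tool_pos: [508.8, 0.2, 43.7]
ft_force: [-3.8, -11.4, 2.8]
tool_pos: [508.9, 0.4, 43.7]
ft_force: [-5.9, -15.1, 3.9]
```

Force rises without motion, which fits the fingers being on the funnel rim (flush). I'll back off and look.

```bash
python3 -m jog '[[[-0.3,0,0,0,0,0,0],[-0.8,0,0,0,0,0,0],[-0.8,0,-0.8,0,0,0,0],[-0.9,0,-0.9,0,0,0,0],[-0.9,0,-0.9,0,0,0,0],[-0.9,0,0,0,0,0,0],[-0.9,0,0,0,0,0,0],[-0.9,0,0,0,0,0,0],[0,0,0,0,0,0,0]]]'
python3 - <<'E'
from rod import *
a,d=snapshot("top");b,d2=snapshot("scene");np.savez("t6.npz",p=a,d=d,p2=b,d2=d2)
cv2.imwrite("pics/c6.png",np.hstack([crop(a,180,200,66,70,6),crop(b,225,165,66,70,6)]))
for n,dd in(("top",d),("scene",d2)):
    C=cloud(n,dd)[dd>0];y=np.radians(74.8);R=np.array([[np.cos(y),-np.sin(y),0],[np.sin(y),np.cos(y),0],[0,0,1]])
    o=(521.0,45.1,.4) if n=="top" else (522.7,44.0,-1.3)
    Q=(C-o)@R;m=(abs(Q[:,1])<5)&(Q[:,0]>-75)&(Q[:,0]<-25)&(Q[:,2]>38)&(Q[:,2]<75);print(n,"rearmost",np.sort(Q[m,0])[:6].round(1))
E
```

```text
time: 17.55
tool_pos: [425.3, -307.0, 172.2]
tcp_rot: [180.0, 0.0, 74.6]
ft_force: [0.7, -0.2, -0.3]
finger_gap: 0.0
top rearmost [-36.2 -35.8 -35.7 -35.2 -35.  -34.9]
scene rearmost [-40.3 -38.1 -37.8 -37.7 -37.4 -37.4]
```

View pics/c6.png

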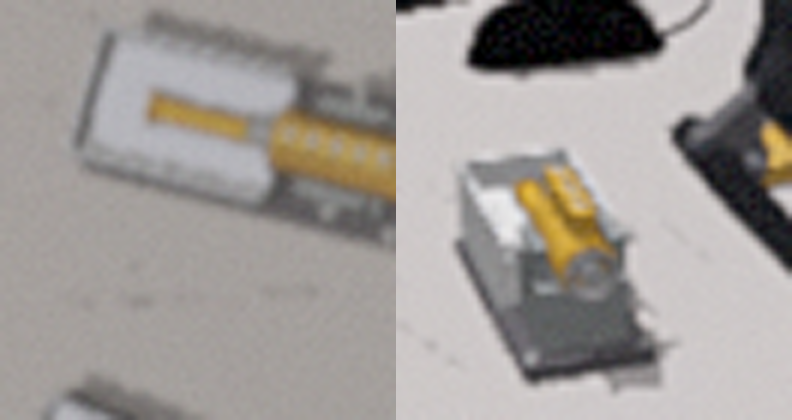

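```bash
python3 - <<'E'
from h import *
z=np.load("t6.npz");p=z['p'].astype(int)
C=cloud("top",z['d']);y=np.radians(74.8);R=np.array([[np.cos(y),-np.sin(y),0],[np.sin(y),np.cos(y),0],[0,0,1]])
Q=(C-(521,45.1,.4))@R
m=(p[...,0]-p[...,2]>50)&(Q[...,0]>36)&(Q[...,0]<110)&(abs(Q[...,1])<24)
q=Q[m];print(m.sum(),q.min(0).round(1),q.max(0).round(1))
for a in range(36,100,8):
    r=q[(q[:,0]>=a)&(q[:,0]<a+8)];print(a,len(r),r[:,2].max().round(1) if len(r) else '',np.median(r[:,1]) if len(r) else '')
E
```

```text
56 [44.1 -3.6 40.5] [84.8  4.7 52. ]
36 0  
44 10 49.7 0.9016586672683878
52 10 50.8 0.9154471757890187
60 11 49.6 0.5919084715255526
68 12 52.0 1.1272255299052838
76 11 51.0 1.4761877613551504
84 2 51.7 2.455771469027637
92 0
```

```bash
python3 -c "
from bench import job,telemetry
print(job.hand_in(),telemetry.sense()['time'])"
```

```text
the job is handed in; nothing more can be done
the job is handed in; nothing more can be done
```

The plug is out of the lock cylinder and lying in the tray, and the follower is in the bore in its place. I handed the job in at about 17.6 s of the 51 s.

I gripped the rod about 12 mm from its tail and entered through the flared mouth. It went in with no side load until it met the plug about 19 mm in, then pushed at about 3–6 N. I let go with the tail about 26 mm out and pushed it the rest of the way with closed fingers. I stopped when the force rose to about 16 N without further motion, which I took as the fingers on the funnel rim. Then I backed well away.

**Last checks:**
- **Follower tail:** the rearmost surface on the bore axis is at stand x −36 mm in the top camera and about −38 mm in the scene camera, apart from one point at −40 mm. The mouth is at −36 mm, so the tail is flush within about 2 mm. The two cameras differ by about that much, roughly the calibration error.
- **Plug:** its top is at z 50–52 mm along its length, near the 48–50 mm expected for lying flat. It sits inside the tray, clear of the rod's end.
- **Pins:** not seen directly. The rod followed the plug in contact, with pushing force throughout.
- **Padlock, other locks and magnifier:** I kept the arm clear of them and felt no unexpected contact, but did not measure their positions again at the end.

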